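# Reverse the ratchet press and press the gift box

### The arm

A 7-joint arm with a two-finger parallel gripper is mounted at the origin on a cart in front of the work surface, level with it; the furniture and walls round the work are solid. World frame = base frame: x ahead of the robot, y to its left, z up, the work surface at z = 0. Lengths are in m, angles in rad, forces in N, time in s.
With the tool pointing down it reaches from about 0.425 to 0.825 m from the base axis. Payload 3.6 kg.
Tool frame: the origin (TCP) lies where the fingers leave the gripper's body, on its centre line; the fingertips stand 73 mm ahead of it and the grasp point (between the pads) lies 54 mm ahead of it; z points along the fingers, y is the line along which they close (so a half turn about z gives the same grasp; the last joint's range is limited). The gripper opens to 85 mm and grips with 20 to 120 N. Pads are 22 mm wide; open, the fingers measure 114 mm over their backs; the gripper's body (76 mm by 85 mm) begins 54 mm behind the grasp point. The pads swing forward as they close: fully open they stand 13 mm farther back than shut.
Start: joints at [1.317, 0.615, -0.013, 1.423, 0.008, 1.103, -0.04], TCP at [0.146, -0.633, 0.304] pointing down, gripper open.
Joint ranges: [-3.12, 3.12], [-0.3, 2.06], [-1.34, 1.32], [0.26, 2.42], [-1.36, 4.5], [0.01, 1.98], [-2.84, 2.84]. Speed limits (rad/s): [2.79, 2.79, 3.14, 3.14, 3.14, 3.14, 3.14].

### API

Orientations are given as a unit quaternion [x, y, z, w].
In Python, from station import arm, snapshot, camera_info, ticket gives the robot as it stands. Calls block until the motion is done:
- arm.movep(position, orientation): joint-space move of the TCP to a pose.
- arm.line_to(position, velocity=0.15, ori=None): straight line of the TCP; ori=None keeps the orientation; velocity is the mean speed in m/s.
- arm.move_j(angles): joint-space move.
- arm.move_gripper(opening, effort=None): opening from 0.0 (shut) to 1.0 (fully open); effort is the grip in N (None keeps the last); returns when the fingers have stopped.
- arm.pause(seconds).
- arm.ik(position, orientation): joint angles nearest the present ones, or None.
- snapshot(name): name is "scene" or "top"; returns the picture (480x640x3 uint8, blue, green, red); there is no depth.
- camera_info(name): a dict with "fx", "fy", "cx", "cy" (pixels), "dist_coeffs" ([k1, k2, p1, p2, k3] as OpenCV has them; the pictures are not rectified), "R" (3x3) and "t" (3): a world point X has camera coordinates R X + t. Camera axes: x right, y down, z forward; pixel columns grow to the right and rows downward; lengths in m; the calibration is good to about 2 mm. A picture is of the moment at which its call begins. camera_info takes no time and is no camera call.
A pose or a line that the arm cannot do raises arm.MotionError and nothing moves.
- ticket.finish_job(): hands the job in; it is judged then, once.
Readings, each from a call of its own:
- arm.read_time(): time.
- arm.read_joint_positions(): joint angles.
- arm.read_dq(): joint speeds.
- arm.read_effort(): joint torques, N m.
- arm.read_tool_pos(): TCP position.
- arm.read_eef_rot(): TCP orientation.
- arm.read_ft_force(): force on the tool from outside, world axes, zero at the start.
- arm.read_wrist_torque(): the same for the moment, N m.
- arm.read_opening(): opening from 0.0 (shut) to 1.0 (fully open).
- arm.read_finger_force(): force on a finger pad.
Only numpy, scipy, OpenCV 4.12 (cv2) and the standard library are available. Lean on these libraries where they do the work, as an engineer would, in place of code of your own. Each camera call takes 0.05 s, during which the arm holds its last target. There are 200 camera calls.

### The job

The card gift box in the bench press has a freshly glued lid, but the ratchet handle is still set to wind the platen up: flip the ratchet's thumb tab over, then, before winding, swing the handle back (anticlockwise from above) to its rear stop to make sure that it now free-wheels and the platen stays where it is. Pump the handle clockwise until the platen holds the box down firmly and the handle has clearly stiffened (about 10 to 11 N at the grip post, moving slowly), without crushing the box. Leave the handle swung back at its rear stop with the box still pressed, and do not disturb the other things on the table.

Things in the scene. Friction and masses are not known exactly. Their poses are not given: they have to be found in the camera images.
- press: Bench screw press, fixed: wooden base board 170 x 250 x 18 mm, two steel columns (18 mm thick, at y = -98 and +98 mm), dark steel crossbeam along y, 52 mm wide, its top 184.5 mm above the table, ratchet on top. Origin: on the table under the vertical screw axis; y along the beam, z up.
- head (a point): Centre of the ratchet wheel on the screw axis, 199.5 mm above the table; the wheel is 54 mm across with 20 teeth. The handle and wheel turn about the vertical through this point. The whole ratchet stands clear on top of the press.
- platen: Wooden platen, 96 x 150 x 14 mm, horizontal, origin at the centre of its underside. It only slides vertically: about 10 mm down per radian that the wheel is turned clockwise from above. The screw is stiff and stays where it is left. At the start it is 122 mm above the table, 7 to 19 mm above the box.
- box: Maroon card gift box 71 x 120 x 75 mm (x, y, z), loose on the bed under the platen, origin at the centre of its underside. Once the platen touches it, each 0.1 rad of driven handle adds some 18 N on it and 1 N at the grip post. Held firmly above 25 N (9 N at the post), crushed above 95 N (13 N at the post, pushed slowly).
- bed: Fixed wooden bed block 100 x 150 x 26 mm let into the base board, its top 28 to 40 mm above the table; origin at the centre of its underside. The box lies on it.
- tab (a point): Middle of the upright steel thumb tab over the screw axis: blade 16 mm long (along the bar), 8 mm thick (across it), top 14.5 mm above this point, free down to 21 mm below it, where the flat pawl plate is. Swings across the bar, up to 11 mm to either side of the axis, about a pivot 42 mm out along the bar. About 2 N takes it through the middle, then a spring snaps it over to a solid stop.
- grip (a point): Point on the axis of the handle's upright round wooden grip post: 22 mm diameter, top 25 mm above this point, steel bar 36 mm below it. 155 mm from the screw axis, about which it moves on a horizontal circle. The post does not spin.
- handle (a joint): Angle of the ratchet handle, rad, positive anticlockwise from above; 0 = bar along the press's +y. Solid stops at -0.65 (front) and +0.65 (rear). Free-wheeling takes 1 to 2 N at the grip post, with clicks every 0.31 rad; driving slowly with the platen free takes 7 N (more when brisk; a push that has stopped reads some 3 N less). Up to 0.35 rad pass before the pawl bites.
- pawl (a joint): Angle of pawl and tab, rad, -0.28 to 0.28. Over 0.05: tab to the right (seen from the axis out along the bar), anticlockwise strokes drive the platen up, clockwise ones free-wheel. Under -0.05: tab to the left, clockwise strokes drive it down, anticlockwise ones free-wheel. About 0.16 either way when resting on a tooth, 0.27 in a gap.
- cork_b: Bystander, leave alone: bottle cork, 44 mm long, lying loose on the table at the left front
- cork: Bystander, leave alone: bottle cork, 43 mm long, lying loose on the front of the press's base board
- cutter: Bystander, leave alone: small dark foil cutter, 33 x 46 x 14 mm, on the table in front of the press
- half_bottle: Bystander, heavy, keep clear of it: small green wine bottle standing upright, 241 mm tall
- chest_bottle_1: Bystander, heavy, keep clear of it: full wine bottle standing upright, 301 mm tall
Things that resemble listed ones, but are neither listed nor needed, are in the scene too. Of the things like the box, leave any that is yellow; of the rest the larger one is meant.

How it is judged:
On the way, in this order (a step that is already met when the one before it is completed fails the run):
1. the thumb tab is flipped over (value of joint pawl below -0.05 rad), for 0.2 s.
2. the handle is swung back to the rear stop and the platen has stayed within 4 mm of its starting height (value of joint handle above 0.55 rad and value of joint pawl below -0.05 rad and distance of platen from where it was at the start of the episode below 0.004 m), for 0.1 s.
3. the platen presses on the box with more than 25 N (contact force between platen and box above 25 N), for 0.2 s.
At the end, for the whole second after the job is handed in: The platen presses on the box with 25 to 95 N, the box's middle is within 20 mm of the platen's, the thumb tab is on the winding-down side, the handle rests within 0.1 rad of its rear stop (joint above 0.55) (contact force between platen and box between 25 and 95 N and value of joint handle above 0.55 rad and value of joint pawl below -0.05 rad and horizontal distance between box and platen below 0.02 m and velocity of joint handle below 0.05 rad/s); the robot touches nothing.
It fails at once if the box is crushed: more than 95 N from the platen (contact force between platen and box above 95 N).
It fails at once if a bystander is moved by more than 30 mm (distance of any of cork_b, cork, cutter from where it was at the start of the episode above 0.03 m).
It also fails if it takes over 72 s, if anything falls off the work surface, if the arm or the gripper's body presses on something with over 40 N, if the wrist force passes 120 N, or if a joint passes its speed limit or range.

## Working session

There is one attempt and no reset: what is moved stays moved. The work goes in short steps, each a Python script; the robot and the scene stay as the last script left them, time stands still between calls to the robot, and variables do not carry over. Pictures are saved under pics/ and viewed, at most 10 in all, crops included, and the job is handed in when it is done.

```bash
mkdir -p pics; python3 - <<'E'
from station import arm,snapshot,camera_info
import cv2
for n in("scene","top"):
    cv2.imwrite(f"pics/{n}0.png",snapshot(n)); c=camera_info(n); print(n,{k:(v if k not in('R','t') else [list(map(float,r)) if hasattr(r,'__len__') else float(r) for r in v]) for k,v in c.items()})
print(arm.read_time(),arm.read_eef_rot(),arm.read_tool_pos(),arm.read_ft_force())
E
```

```text
scene {'fx': 622.0988171329387, 'fy': 622.0988171329387, 'cx': 323.6984112835827, 'cy': 235.80382036581094, 'dist_coeffs': array([-0.17247194,  0.        ,  0.        ,  0.        ,  0.        ]), 'R': [[0.4937068305518266, -0.869576082327208, 0.009539523622011603], [-0.4354623891059939, -0.25670180406054766, -0.862830627334334], [0.7527456895529661, 0.4218312705769041, -0.5054031123993052]], 't': [-0.24116446781582634, 0.3500021147281246, 1.2973253078770657]}
top {'fx': 499.80985482631525, 'fy': 499.80985482631525, 'cx': 321.6943189252198, 'cy': 239.23871781152417, 'dist_coeffs': array([0.01399766, 0.        , 0.        , 0.        , 0.        ]), 'R': [[-0.35078730152447846, -0.9364278404677614, -0.0071532290651808005], [-0.7999848667206982, 0.30362886099141917, -0.5175265479093026], [0.4867981944369154, -0.1758192662080517, -0.8556372499622847]], 't': [0.21147675723741222, 0.527564634084967, 0.9869354534267646]}
0.1 [ 9.93575108e-01  1.13168531e-01 -1.18913640e-04 -1.17213899e-03] [ 0.14606597 -0.63284647  0.30282354] [0.26611098 0.14542323 0.74684048]
```

View pics/scene0.png

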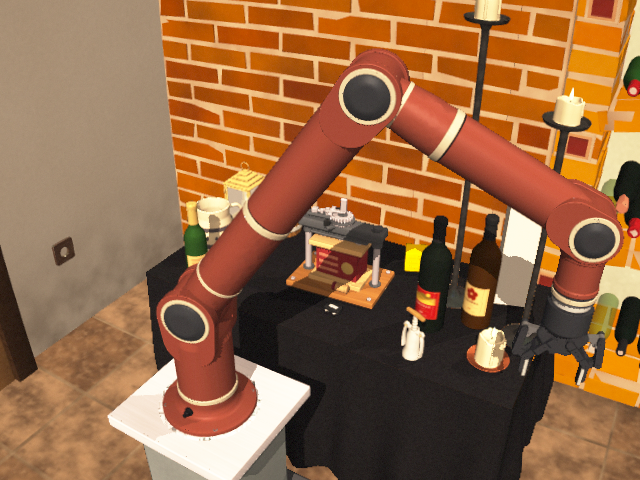

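View pics/top0.png

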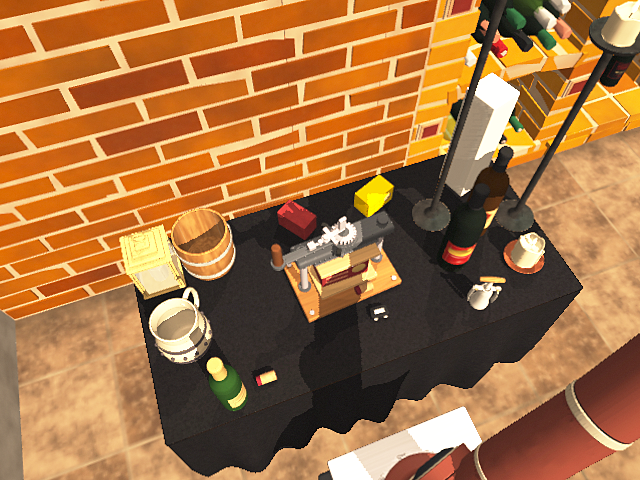

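The top view shows the press at about (345,265), with its wheel at (345,235) and grip post at (277,255). There are three box-like things: maroon in the press (345,275), small maroon behind it (297,217) and yellow (373,197). The larger maroon one in the press is the one meant. Next I'll enlarge this area to confirm and measure.

```bash
python3 - <<'E'
import cv2
a=cv2.imread("pics/top0.png")[185:325,255:415]; cv2.imwrite("pics/c1.png",cv2.resize(a,None,fx=5,fy=4.2857*1.0 if 0 else 4.28,interpolation=cv2.INTER_CUBIC))
a=cv2.imread("pics/scene0.png")[190:310,275:405]; cv2.imwrite("pics/c2.png",cv2.resize(a,None,fx=5,fy=5,interpolation=cv2.INTER_CUBIC))
E
```

```text
(no output)
```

View pics/c1.png

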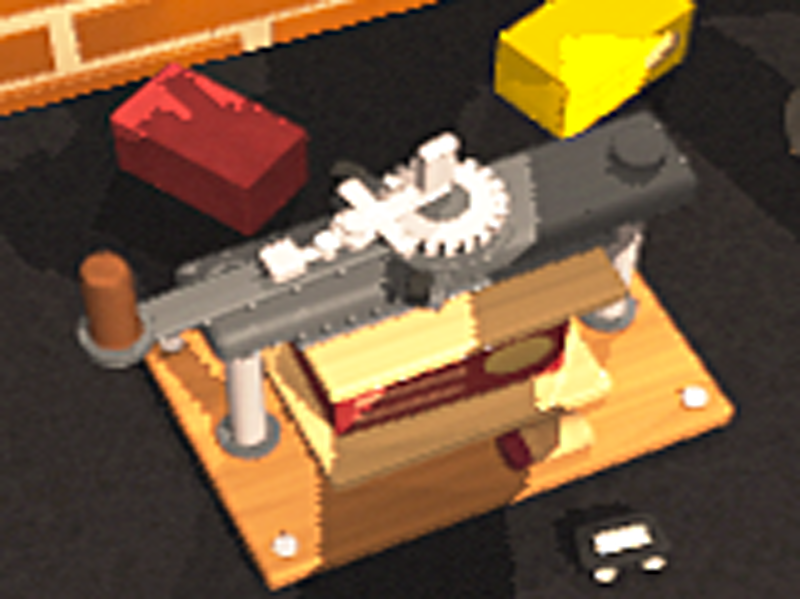

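View pics/c2.png

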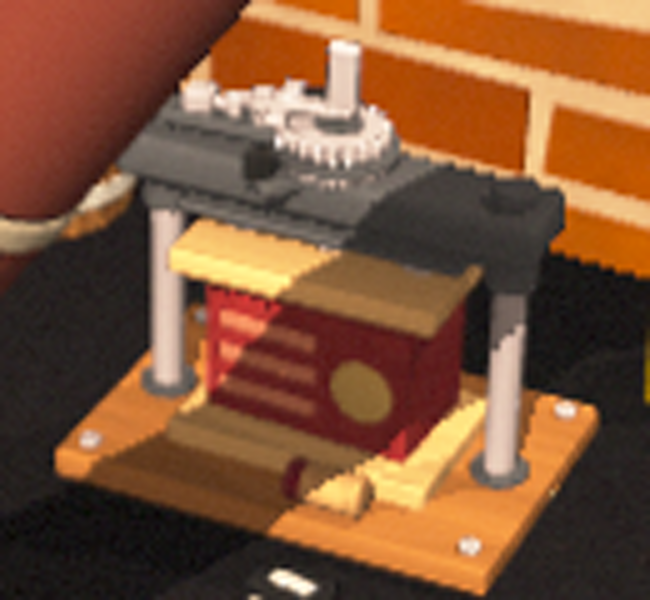

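The crops confirm that the larger maroon box is under the platen. The yellow box and the small maroon one are behind the press. Top crop: column feet (248,435) and (608,312), wheel (447,203), tab top (440,145), post top (103,260). Scene crop: column feet (168,382) and (498,472), tab top (343,47).

```bash
cat > h.py <<'E'
import numpy as np, cv2
from station import arm,snapshot,camera_info
from scipy.optimize import least_squares
C={n:camera_info(n) for n in("scene","top")}
def proj(n,X):
    c=C[n]; K=np.array([[c["fx"],0,c["cx"]],[0,c["fy"],c["cy"]],[0,0,1.]])
    return cv2.projectPoints(np.array(X,float).reshape(-1,1,3),cv2.Rodrigues(np.array(c["R"]))[0],np.array(c["t"],float),K,np.array(c["dist_coeffs"]))[0][:,0]
def w(p,x):
    c,s=np.cos(p[2]),np.sin(p[2]); return [p[0]+c*x[0]-s*x[1],p[1]+s*x[0]+c*x[1],x[2]]
T=lambda u,v:(255+u/5,185+v/4.28)
S=lambda u,v:(275+u/5,190+v/5)
E
python3 - <<'E'
from h import *
obs=[("top",(-.085,.125,0),T(275,588)),("top",(-.085,-.125,.009),T(732,414)),("top",(0,.098,.02),T(248,435)),("top",(0,-.098,.02),T(608,312)),("top",(0,0,.2045),T(447,203)),
("scene",(-.085,-.125,0),S(485,592)),("scene",(-.085,.125,.009),S(57,469)),("scene",(.085,-.125,.018),S(597,408)),("scene",(0,.098,.02),S(168,384)),("scene",(0,-.098,.02),S(498,472))]
f=lambda p:np.concatenate([proj(n,w(p,x))[0]-u for n,x,u in obs])
r=least_squares(f,[.6,0,0]); print(r.x,r.fun.reshape(-1,2).round(1).tolist())
p=r.x
g=least_squares(lambda q:proj("top",w(p,(-.155*np.sin(q[0]),.155*np.cos(q[0]),q[1])))[0]-T(105,258),[0,.25]);print("grip th,ztop",g.x,g.cost,w(p,(-.155*np.sin(g.x[0]),.155*np.cos(g.x[0]),g.x[1])))
t=least_squares(lambda q:np.r_[proj("top",q)[0]-T(440,145),proj("scene",q)[0]-S(343,47)],[.6,0,.25]);print("tabtop",t.x,t.fun)
d=t.x[:2]-p[:2];c,s=np.cos(p[2]),np.sin(p[2]);print("tab in press",c*d[0]+s*d[1],-s*d[0]+c*d[1])
for n,z in(("cutter",0.007),):
    print(least_squares(lambda q:proj("top",[q[0],q[1],z])[0]-T(620,545),[.5,0]).x)
E
```

```text
[ 0.53660452 -0.02700187  0.07585315] [[-0.6, 1.7], [0.5, 0.5], [0.4, 0.1], [-0.3, -1.1], [-0.9, -0.5], [0.4, 1.9], [-0.8, -0.9], [1.0, -0.4], [0.2, -0.5], [0.5, -0.3]]
grip th,ztop [0.06325454 0.27445887] 1.4944180988506848e-26 [np.float64(0.5151123037677666), np.float64(0.12650084919787655), np.float64(0.27445886500866695)]
tabtop [ 0.54159092 -0.02611551  0.24741926] [-0.14349369  0.39728383  0.42028326 -0.29089726]
tab in press 0.005039231877456732 0.0005059393466940707
[ 0.40906602 -0.07345474]
```

```bash
cat >> h.py <<'E'
P=np.array([.5366,-.0270]); Y=.0759
def gp(psi,r=.155): a=psi+Y; return P+r*np.array([-np.sin(a),np.cos(a)])
def rdir(psi): a=psi+Y; return np.array([np.cos(a),np.sin(a)])   # clockwise tangent = 'right'
def quat(psi,k): f=psi+Y+k*np.pi/2; return [np.cos(f/2),np.sin(f/2),0,0]
def xyz(v,z): return [float(v[0]),float(v[1]),float(z)]
E
python3 - <<'E'
from h import *
for n,px in(("candle1",(430,217)),("candle2",(515,220)),("bottleA",(457,262)),("bottleB",(490,232)),("saucer",(523,260)),("jug",(482,300))):
    q=least_squares(lambda q:proj("top",[q[0],q[1],.01])[0]-px,[.5,-.3]).x; print(n,q.round(3),np.hypot(*q).round(3),np.arctan2(q[1],q[0]).round(2))
for k in(1,-1):
  for psi in(.063,.65,0,-.65):
    r=.155 if psi!=.063 else 0.
    for z in(.29,.42): 
      j=arm.ik(xyz(gp(psi,r),z),quat(psi,k)); print(k,psi,z,None if j is None else np.round(j,2))
for a in(-1.34,-.7,0):
  j=arm.ik([.44*np.cos(a),.44*np.sin(a),.45],quat(.063,-1)); print(a,None if j is None else np.round(j,2))
E
```

```text
candle1 [ 0.609 -0.31 ] 0.684 -0.47
candle2 [ 0.521 -0.515] 0.732 -0.78
bottleA [ 0.463 -0.311] 0.558 -0.59
bottleB [ 0.512 -0.434] 0.671 -0.7
saucer [ 0.41  -0.469] 0.623 -0.85
jug [ 0.35  -0.317] 0.472 -0.74
1 0.063 0.29 [ 0.36  0.5  -0.53  1.76  0.3   0.96 -0.15]
1 0.063 0.42 [ 0.42  0.39 -0.62  1.55  0.23  1.28 -0.09]
1 0.65 0.29 [ 0.53  0.54 -1.16  1.99  0.59  1.01 -0.19]
1 0.65 0.42 [ 0.56  0.32 -1.08  1.77  0.3   1.24  0.13]
1 0 0.29 [ 0.26  0.59 -0.86  1.75  0.51  1.05 -0.7 ]
1 0 0.42 [ 0.3   0.47 -0.92  1.53  0.38  1.33 -0.58]
1 -0.65 0.29 [ 0.09  0.64 -0.51  1.5   0.33  1.09 -1.06]
1 -0.65 0.42 [ 0.16  0.57 -0.66  1.28  0.35  1.4  -1.06]
-1 0.063 0.29 [-0.65  0.69  1.13  1.79 -0.7   1.13 -2.28]
-1 0.063 0.42 [-0.67  0.53  1.14  1.58 -0.49  1.35 -2.48]
-1 0.65 0.29 [-0.02  0.33 -0.31  2.    0.13  0.83 -2.82]
-1 0.65 0.42 [ 0.25  0.22 -0.63  1.77  0.14  1.19 -2.83]
-1 0 0.29 [ 0.39  0.7  -1.15  1.74  0.7   1.17  2.25]
-1 0 0.42 [ 0.4   0.55 -1.15  1.53  0.5   1.39  2.44]
-1 -0.65 0.29 [ 0.37  0.84 -1.15  1.49  0.78  1.32  1.72]
-1 -0.65 0.42 [ 0.35  0.71 -1.15  1.27  0.64  1.54  1.85]
-1.34 [ 0.95  0.16  0.41  1.74 -0.07  1.25 -1.63]
-0.7 [ 0.44  0.16  0.25  1.74 -0.04  1.25 -2.3 ]
0 [-0.92  0.27  1.14  1.75 -0.26  1.29 -2.72]
```

```bash
python3 - <<'E'
from h import *
a=np.arctan2(-.633,.146)
arm.line_to([.49*np.cos(a),.49*np.sin(a),.45],velocity=.25)
q=quat(.063,1); r=rdir(.063); T0=np.array([.5416,-.0261])
arm.move_gripper(.5)
arm.movep(xyz(T0,.42),q)
print(arm.read_time(),arm.read_tool_pos(),arm.read_opening())
cv2.imwrite("pics/s1.png",cv2.resize(snapshot("scene")[150:310,270:430],None,fx=3.5,fy=3.5))
cv2.imwrite("pics/t1.png",cv2.resize(snapshot("top")[150:310,255:415],None,fx=3.5,fy=3.5))
a=cv2.imread("pics/s1.png");b=cv2.imread("pics/t1.png");cv2.imwrite("pics/st1.png",cv2.resize(np.hstack([a,b]),(800,400)))
print(arm.read_time(),[np.round(arm.read_ft_force(),2).tolist() for _ in range(3)],arm.read_time())
E
```

```text
3.8417 [ 0.54165864 -0.02760218  0.41976967] 0.4985713638875994
3.9417 [[-0.24, -0.07, 0.15], [-0.24, -0.07, 0.15], [-0.24, -0.07, 0.15]] 3.9417
```

View pics/st1.png

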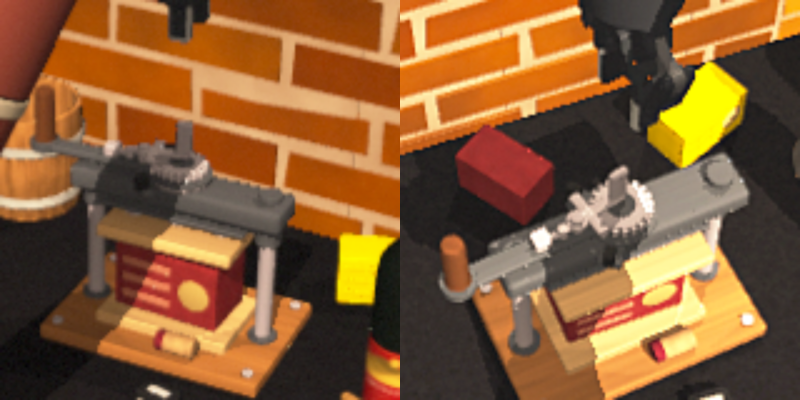

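The scene half shows the gripper over the tab (185,135), and the post is now visible with its top at (45,88). In the top half the post top is at (453,238). I'll triangulate the post, then flip the tab.

```bash
python3 - <<'E'
from h import *
t=least_squares(lambda q:np.r_[proj("top",q)[0]-(276.2,245.2),proj("scene",q)[0]-(288,185.5)],[.5,.1,.27]);d=t.x[:2]-P
print("post top",t.x,t.fun,"r",np.hypot(*d),"psi",np.arctan2(-d[0],d[1])-Y)
r=rdir(.063); c0=.0065
b=np.array(arm.read_ft_force())
arm.line_to(xyz(P+c0*r,.297),velocity=.12)
print(np.array(arm.read_ft_force())-b)
for c in np.arange(-.008,-.0241,-.002):
    arm.line_to(xyz(P+c*r,.297),velocity=.03)
    f=np.array(arm.read_ft_force())-b; print(round(c,3),"fr",(f[:2]@r).round(2),"fz",f[2].round(2),arm.read_tool_pos().__getitem__(2))
    if abs(f[:2]@r)>9: break
print(arm.read_time()); cv2.imwrite("pics/f.png",snapshot("top"))
E
```

```text
post top [0.52313109 0.12574128 0.25777239] [-0.35422098  0.96550142  1.15208862 -0.68185888] r 0.15333398602227605 psi 0.012053694944569288
[1.43127552 0.19867454 0.23429567]
-0.008 fr 0.5 fz -0.35 0.2971293610717079
-0.01 fr 0.94 fz 1.27 0.29700534292978
-0.012 fr 0.01 fz 0.68 0.2969247643948261
-0.014 fr 0.21 fz -0.81 0.29694547458438375
-0.016 fr 0.31 fz 0.09 0.29698036456260163
-0.018 fr 0.27 fz -0.57 0.2970100759280923
-0.02 fr 0.66 fz -0.39 0.2970028175528827
-0.022 fr -0.13 fz 0.1 0.29701269920352813
-0.024 fr 0.22 fz 0.17 0.29702398971018396
7.75
```

```bash
python3 - <<'E'
from h import *
s=snapshot("scene");t=cv2.imread("pics/f.png")
cv2.imwrite("pics/st2.png",np.hstack([cv2.resize(s[160:240,285:365],(400,400),interpolation=2),cv2.resize(t[190:270,300:380],(400,400),interpolation=2)]))
E
```

```text
(no output)
```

View pics/st2.png

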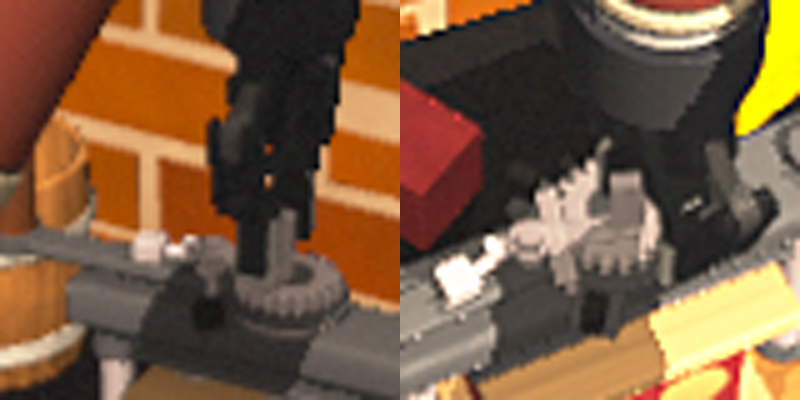

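```bash
python3 - <<'E'
from h import *
t=least_squares(lambda q:np.r_[proj("top",q)[0]-(345.4,225.3),proj("scene",q)[0]-(341.4,202.2)],[.6,0,.25]);print("tabtop",t.x,t.fun)
d=t.x[:2]-P;a=Y+.03;print(d@[np.cos(a),np.sin(a)],d@[-np.sin(a),np.cos(a)])
E
```

```text
tabtop [ 0.52735446 -0.02621493  0.24492346] [ 0.01027772 -0.02841106 -0.0301466   0.0205541 ]
-0.00911076068923644 0.001757946854897901
```

The tab top is now at −9 mm across the bar, so it has flipped to the left. Next I'll straddle the post and swing to the rear stop.

```bash
cat >> h.py <<'E'
Z=.297
def tool():
    p=np.array(arm.read_tool_pos())[:2]-P; return np.arctan2(-p[0],p[1])-Y, np.hypot(*p)
def ft(psi,b):   # tangential force from outside, + = pushes clockwise ; radial
    f=np.array(arm.read_ft_force())-b; return f[:2]@rdir(psi), f[:2]@gp(psi,1.)-P@f[:2]
def step(psi,v): arm.line_to(xyz(gp(psi),Z),velocity=v,ori=quat(psi,1))
E
python3 - <<'E'
from h import *
p=arm.read_tool_pos(); arm.line_to([p[0],p[1],.365],velocity=.15)
arm.line_to(xyz(gp(.04),.365),velocity=.2,ori=quat(.04,1))
arm.line_to(xyz(gp(.04),Z),velocity=.1)
arm.pause(.2); b=np.array(arm.read_ft_force()); print(b,arm.read_time())
arm.move_gripper(.36,20); arm.pause(.1); print(arm.read_opening(),ft(.04,b),arm.read_finger_force())
np.save("b.npy",b)
psi=.04
while psi<.70:
    psi+=.04; step(psi,.06); f=ft(psi,b); print(round(psi,2),np.round(tool(),3),np.round(f,1))
    if psi>.5 and f[0]>4.5: break
print(arm.read_time()); 
s=snapshot("scene");t=snapshot("top")
cv2.imwrite("pics/st3.png",np.hstack([cv2.resize(s[170:270,265:365],(400,400),interpolation=2),cv2.resize(t[190:310,255:375],(400,400),interpolation=2)]))
E
```

```text
[0.45812438 0.03800475 0.18595979] 10.4167
0.35945090104774835 (np.float64(-0.704260403289654), np.float64(0.21178748001591535)) 0.0
0.08 [0.081 0.155] [-0.2 -0. ]
0.12 [0.12  0.155] [-0.4  0.1]
0.16 [0.161 0.155] [-0.3  0.2]
0.2 [0.201 0.155] [-0.7  0.2]
0.24 [0.24  0.155] [-1. -0.]
0.28 [0.28  0.155] [-0.9 -0.7]
0.32 [0.32  0.155] [-0.3 -0.4]
0.36 [0.36  0.155] [0.5 0.1]
0.4 [0.4   0.155] [ 0.4 -0.5]
0.44 [0.44  0.155] [-0.2 -0.1]
0.48 [0.481 0.155] [-0.8  0.3]
0.52 [0.521 0.155] [-0.4  1. ]
0.56 [0.561 0.155] [ 0.3 -0.5]
0.6 [0.601 0.155] [-0.1 -0.2]
0.64 [0.64  0.155] [-0.2 -0. ]
0.68 [0.659 0.155] [ 6.  -1.4]
14.7917
```

View pics/st3.png

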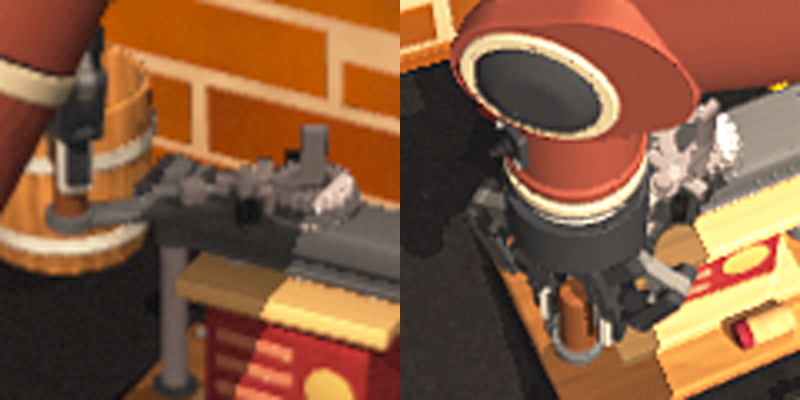

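The picture shows the fingers straddling the post at the rear stop, the tab at (315,140) on the left side, and the platen unmoved. I'll start the first stroke with force monitoring.

```bash
python3 - <<'E'
from h import *
b=np.load("b.npy"); psi=.62; step(psi,.06); hi=0
while psi>-.62:
    psi-=.04; step(psi,.035); f=ft(psi,b); a=tool()[0]; print(round(psi,2),a.round(3),"lag",round((a-psi)*155,1),np.round(f,1))
    hi=hi+1 if -f[0]>6.3 else 0
    if hi>=2: break
for _ in range(3): arm.pause(.1); print(np.round(ft(psi,b),2),tool()[0].round(3))
print(arm.read_time())
E
```

```text
0.58 0.585 lag 0.7 [-1.2 -0.3]
0.54 0.537 lag -0.5 [-0.4  0.1]
0.5 0.498 lag -0.4 [-0.1  0.1]
0.46 0.459 lag -0.2 [-0.1  0.9]
0.42 0.419 lag -0.1 [-0.5  0.4]
0.38 0.379 lag -0.1 [-0.2  0.1]
0.34 0.34 lag -0.1 [-0.9  0.4]
0.3 0.301 lag 0.1 [-0.5  0.4]
0.26 0.267 lag 1.0 [-5.8  0.3]
0.22 0.227 lag 1.1 [-6.   0.1]
0.18 0.187 lag 1.1 [-6.1 -0. ]
0.14 0.148 lag 1.2 [-6.4  0.5]
0.1 0.108 lag 1.2 [-6.   0.7]
0.06 0.068 lag 1.2 [-6.9  0.2]
0.02 0.028 lag 1.2 [-5.  -0.6]
-0.02 -0.012 lag 1.3 [-5.4  0.4]
-0.06 -0.051 lag 1.3 [-6.5  0.1]
-0.1 -0.091 lag 1.4 [-5.6  0.2]
-0.14 -0.131 lag 1.4 [-6.3  1.2]
-0.18 -0.17 lag 1.5 [-6.4 -0.1]
[-6.07  0.05] -0.17
[-5.67  0.43] -0.17
[-6.09  0.93] -0.169
22.0
```

```bash
python3 - <<'E'
from h import *
b=np.load("b.npy"); psi=-.18; hi=0
while psi>-.62:
    psi-=.04; step(psi,.035); f=ft(psi,b); arm.pause(.1); g=ft(psi,b); a=tool()[0]; print(round(psi,2),a.round(3),"lag",round((a-psi)*155,2),np.round(f,1),np.round(g,1))
    hi=hi+1 if -f[0]-g[0]>14.6 else 0
    if hi>=2 or -f[0]>10: break
print(arm.read_time())
E
```

```text
-0.22 -0.209 lag 1.66 [-5.7  1.1] [-6.4 -0.4]
-0.26 -0.249 lag 1.7 [-6.1  0.2] [-6.6  0.3]
-0.3 -0.288 lag 1.79 [-6.3  0.6] [-6.7  1.2]
-0.34 -0.328 lag 1.86 [-5.   0.5] [-5.7  0.1]
-0.38 -0.367 lag 1.94 [-6.3  0.2] [-7.  -0.6]
-0.42 -0.407 lag 2.01 [-6.3  0.7] [-5.8  0.2]
-0.46 -0.446 lag 2.11 [-5.4  1.1] [-6.5 -0.4]
-0.5 -0.486 lag 2.21 [-7.1 -0.8] [-6.5 -0.4]
-0.54 -0.525 lag 2.28 [-6.1 -0.4] [-6.5  0.4]
-0.58 -0.565 lag 2.39 [-6.1 -0.1] [-6.3  0.2]
-0.62 -0.604 lag 2.51 [-5.7  1. ] [-5.4 -0.1]
26.675
```

```bash
cat >> h.py <<'E'
def back(psi,end=.665):
    b=np.load("b.npy")
    while psi<end-.001:
        psi=min(psi+.12,end); step(psi,.1)
    arm.pause(.1); print("back",tool()[0].round(3),np.round(ft(psi,b),1),arm.read_time()); return psi
E
python3 - <<'E'
from h import *
b=np.load("b.npy"); back(-.62); psi=.60; step(psi,.06); hi=0
while psi>-.62:
    psi-=.04; step(psi,.035); f=ft(psi,b); arm.pause(.06); g=ft(psi,b); a=tool()[0]; print(round(psi,2),a.round(3),"lag",round((a-psi)*155,2),np.round(f[0],1),np.round(g[0],1))
    hi=hi+1 if -f[0]-g[0]>14 else 0
    if hi>=2 or -f[0]>10: break
print(arm.read_time())
E
```

```text
back 0.656 [2.9 1.5] 30.3917
0.56 0.561 lag 0.17 -0.6 0.2
0.52 0.52 lag -0.0 -0.6 -1.2
0.48 0.48 lag -0.01 0.0 -0.5
0.44 0.44 lag 0.03 0.1 -1.2
0.4 0.4 lag 0.01 0.3 -0.5
0.36 0.364 lag 0.56 -3.1 -2.1
0.32 0.329 lag 1.35 -6.0 -6.1
0.28 0.29 lag 1.52 -6.2 -5.5
0.24 0.25 lag 1.55 -5.7 -5.6
0.2 0.21 lag 1.57 -6.2 -5.9
0.16 0.17 lag 1.61 -5.7 -6.9
0.12 0.13 lag 1.63 -5.5 -5.8
0.08 0.091 lag 1.66 -6.2 -6.3
0.04 0.051 lag 1.71 -6.1 -5.7
-0.0 0.011 lag 1.73 -6.4 -6.2
-0.04 -0.029 lag 1.78 -6.3 -6.4
-0.08 -0.068 lag 1.85 -7.0 -6.2
-0.12 -0.108 lag 1.88 -6.4 -5.5
-0.16 -0.147 lag 1.96 -5.6 -5.4
-0.2 -0.187 lag 2.02 -5.6 -6.4
-0.24 -0.226 lag 2.11 -6.4 -6.8
-0.28 -0.266 lag 2.17 -5.8 -6.3
-0.32 -0.306 lag 2.23 -5.8 -6.7
-0.36 -0.345 lag 2.33 -5.2 -6.3
-0.4 -0.384 lag 2.44 -6.8 -5.5
-0.44 -0.424 lag 2.52 -5.6 -5.0
-0.48 -0.463 lag 2.6 -7.2 -5.4
-0.52 -0.502 lag 2.72 -5.4 -5.6
-0.56 -0.54 lag 3.17 -6.5 -6.0
-0.6 -0.577 lag 3.54 -6.7 -8.0
-0.64 -0.615 lag 3.85 -7.1 -7.9
42.5917
```

```bash
python3 - <<'E'
from h import *
b=np.load("b.npy"); psi=-.64; back(psi)
for psi in(.55,.45,.37): step(psi,.08)
while psi>.2:
    psi-=.02; step(psi,.03); F=[]
    for _ in range(3): F.append(-ft(psi,b)[0]); arm.pause(.04)
    a=tool()[0]; print(round(psi,2),a.round(3),"lag",round((a-psi)*155,2),np.mean(F).round(2))
    if np.mean(F)>8.8: break
print(arm.read_time())
E
```

```text
back 0.656 [1.3 0.2] 46.3417
0.35 0.357 lag 1.06 4.53
0.33 0.338 lag 1.2 5.71
0.31 0.321 lag 1.66 7.01
0.29 0.302 lag 1.89 7.69
0.27 0.283 lag 2.04 8.26
0.25 0.264 lag 2.13 8.53
0.23 0.244 lag 2.23 8.63
0.21 0.225 lag 2.32 8.6
0.19 0.206 lag 2.41 8.99
50.7417
```

```bash
python3 - <<'E'
from h import *
b=np.load("b.npy"); psi=.165; step(psi,.03); F=[]
for _ in range(4): F.append(-ft(psi,b)[0]); arm.pause(.04)
a=tool()[0]; print(a.round(3),"lag",round((a-psi)*155,2),np.mean(F).round(2))
psi=back(psi); step(.632,.05); arm.move_gripper(.5); print(ft(.632,b))
p=arm.read_tool_pos(); arm.line_to([p[0],p[1],.37],velocity=.12); arm.line_to([p[0],p[1],.45],velocity=.2)
print(arm.read_time())
s=snapshot("scene");t=snapshot("top")
cv2.imwrite("pics/st4.png",np.hstack([cv2.resize(s[170:310,265:405],(400,400),interpolation=2),cv2.resize(t[190:330,255:395],(400,400),interpolation=2)]))
E
```

```text
0.181 lag 2.5 9.31
back 0.656 [ 2.8 -0.7] 52.8667
(np.float64(-0.6249309993214411), np.float64(0.7100119891410719))
54.7
```

View pics/st4.png

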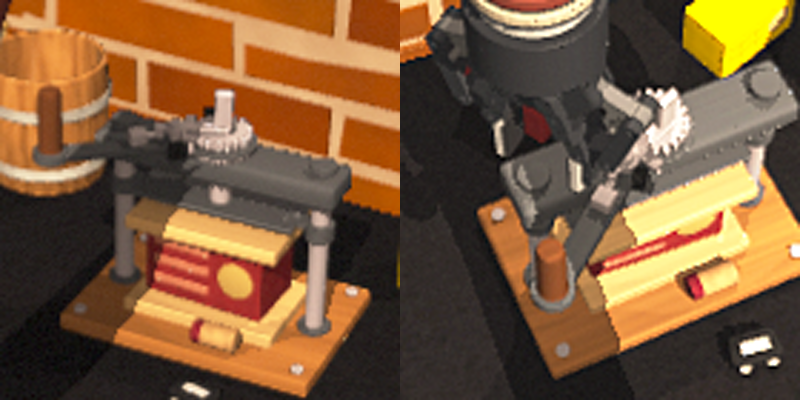

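The platen now sits on the box, the handle is at the rear with the post at (551,245) in the top half, and the cork and cutter are undisturbed. The robot is clear, so I'm handing in.

```bash
python3 -c "
from station import ticket
print(ticket.finish_job())"
```

```text
the job is handed in; nothing more can be done
None
```

I flipped the tab, checked that the handle free-wheels, and pressed the box to about 9.3 N at the post with the push stopped, by my estimate 45–60 N on the box. The handle is back at its rear stop, the arm is clear, and I handed the job in at about 55 s; no verdict was returned.

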